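Turn the stencil leaf over onto the card

ROBOT

A 6-joint arm with a two-finger parallel gripper is mounted at the origin on the work surface. World frame = base frame: x ahead of the robot, y to its left, z up, the work surface at z = 0. Lengths are in m, angles in degrees, forces in N, time in s.
With the tool pointing down it reaches from about 0.4 to 0.825 m from the base axis. Payload 7 kg.
Tool frame: the origin (TCP) lies at the very end of the fingers, on their centre line; the grasp point (between the pads) lies 19 mm behind it; z points along the fingers, y is the line along which they close (so a half turn about z gives the same grasp; the last joint's range is limited). The gripper opens to 88 mm and grips with 3 to 60 N. Pads are 19 mm wide; open, the fingers measure 130 mm over their backs; the gripper's body (78 mm by 193 mm) begins 47 mm behind the grasp point.
Start: joints at [84.746, 20.546, 0.682, 0, -70.136, -16.507], TCP at [0.25, 0.627, 0.197] pointing down, gripper open.
Joint ranges: [-176.03, 176.03], [-82.01, 121.73], [-58.28, 71.71], [-173.87, 95.51], [-174.79, -0.11], [-173.66, 173.66]. Speed limits (degrees/s): [136.94, 136.94, 172.46, 180, 180, 180].

INTERFACE

Orientations are given as [roll, pitch, yaw] about the fixed x, y, z axes, in that order (R = Rz(yaw) Ry(pitch) Rx(roll)).
In Python, from plant import r gives the robot as it stands. The module is installed in compiled form; this text tells all that it offers.
- The arm moves only by the tool jog_arm, never from a script. Its arguments are lists of equal length, an entry for each row: "travel": the shift along the tool's x, y, z each as a share of 50 cm, from -1 to 1, a list of three; "dr": the turn, a rotation vector about the tool's x, y, z each as a share of 360 degrees, from -1 to 1, a list of three; "claw": the opening, from 0 (shut) to 1 (fully open). A call has exactly 10 rows; each row is the pose to reach, as a shift and turn from the pose commanded when the call began, along the tool's axes at that moment, turning the shorter way round; what a row does not reach only later rows make up. A row lasts 1/8 s, in which the tool goes at most 62.5 mm and 10.7 degrees, less where a joint would pass 70% of its speed; a pose out of reach is approached as far as the arm can. A call with a number of a shift or a turn outside -1 to 1 is refused whole. A call with a gripper value outside its range is refused whole. The fingers move at their own pace and stop on an object; "newtons" is the grip in N (left out, the last holds). Time passes only in rows, so rows that repeat a pose let the fingers close, or fill a call up. It gives the time, the measured TCP pose, the force, the opening and the grip force at its end, in the units of the state.
- r.get_state(): the state, without advancing time (a new reading comes with each control period).
- r.capture(name): name is "side" or "top"; returns a dict with "pixels" (480x640x3 uint8, red, green, blue), "range_z" (480x640 float32, m along the optical axis (not along the pixel's ray), 0 where there is no reading), "fx", "fy", "cx", "cy" (pixels), "position" and "attitude" of the camera in the world. Camera axes: x right, y up, looking along -z (the intrinsics and any distortion apply to the point x, -y, -z); pixel columns grow to the right and rows downward; lengths in m; the calibration is good to about 2 mm. A picture is of the moment at which its call begins.
- r.close_job(): hands the job in; it is judged then, once.
Trained networks look in the newest picture that a camera, given by its name, has taken for a name from the list of things; names that differ only in an ending like _2 or _b are one class to them, and where a whole thing is asked for, a point or a joint stands for the part that bears it (a point fixed in the world has none). Each returns a list of dicts, best first, with "conf" (0 to 1); they miss things now and then, are a little off and sometimes report something else, mostly with a low value. They report only what shows in the picture. A call takes as long as a camera call. They do not tell look-alikes from the thing itself.
- r.boxes_of(name, camera): "extent" ([left, top, right, bottom] in pixels, round what is visible of it).
- r.regions_of(name, camera): "pixels" (480x640 bool, what is visible of it) and "extent" ([left, top, right, bottom] in pixels, round what is visible of it).
- r.tip_of(name, camera): "at" ([column, row] in pixels: a listed point, or the origin of a listed thing).
The state is a dict: "time_s": time; "joints": joint angles; "qd": joint speeds; "joint_torque": joint torques, N m; "tcp_pos": TCP position; "eef_rot": TCP orientation; "contact_force": force on the tool from outside, world axes, zero at the start; "moment": the same for the moment, N m; "gripper_width": finger opening in m; "gripper_force": force on a finger pad.
Only numpy, scipy, OpenCV 4.12 (cv2) and the standard library are available. Lean on these libraries where they do the work, as an engineer would, in place of code of your own. Each camera call takes 0.05 s, during which the arm holds its last target. There are 200 camera calls.

TASK

With the fingertips only, push the knobbed steel pattern weight off the marking board so that it stands flat on the table beside it, sliding it without lifting it or tipping it over. Then push the half-raised plywood stencil leaf up and over its hinge and press it down flat on the white card on the other half of the board. Leave the other things on the table where they are.

Things in the scene. Friction and masses are not known exactly. Their poses are not given: they have to be found in the camera images.
- board: Fixed grey board, 240 (its x) x 310 (its y) x 6 mm; origin at the centre of its underside, on the table. The leaf's hinge line is along its x through the centre, 10.5 mm above the table. A 2 mm sheet covers 12 to 153 mm either side of it (top 8 mm above the table): white card on the +y half, brown on -y. Table is free 90 mm beyond the +y edge and 70 mm beyond the -y edge.
- leaf (a joint): Angle (rad) of the plywood stencil leaf: 0 = flat on the brown half (-y), 1.57 = upright, 3.14 = flat on the white card (+y), the stop. It starts half raised, 0.6 to 1.0. Leaf 0.12 kg; the stiff friction hinge (about 0.18 N m) holds it wherever it is left; moving it takes 1 to 2 N at the free edge, square to the leaf.
- leaf_edge (a point): Middle of the leaf's free edge, at half its thickness. The leaf is 200 mm long along the hinge and 5 mm thick, the free edge 150 mm from the hinge line; two slots 23 mm wide lie 54 to 76 mm from the hinge, the rest is solid.
- weight: The steel pattern weight that stands on the white card: a disc of 64 mm diameter and 22 mm height with a knob on top (24 mm diameter, overall height 48 mm), about 0.3 to 0.6 kg. Origin at the centre of its underside, z axis up. It slides when pushed at the disc and drops 8 mm from card to table.
- spare_weight: Bystander: a second weight of the same shape and size on the table beyond the board's +x end; origin at the centre of its underside.
- glue_jar: Bystander: jar, 60 mm diameter, 75 mm high, beyond the board's +x end; origin under its centre.
- tape_roll: Bystander: ring of tape, 90 mm diameter, 22 mm high, on the table off the board's -y side; origin under its centre.
- awl: Bystander: awl with a handle, lying on the table well off to the robot's left, pointing ahead; origin under its middle.
- mug: Bystander: white mug, 76 mm diameter, 90 mm high, well off to the robot's right; origin under its centre.
Not all that is in view belongs to the job. What is shaped like the weight but purple or red is not meant.

How it is judged:
By the outcome, as a careful person would: the job done as asked, in the order asked, and still so for the second after the job is handed in, with the robot touching nothing.
It also fails if it takes over 56 s, if anything falls off the work surface, if the arm or the gripper's body presses on something with over 40 N, if the wrist force passes 120 N, or if a joint passes its speed limit or range.

## Working session

There is one attempt and no reset: what is moved stays moved. The work goes in short steps, Python scripts to look and compute and a tool call to move; the robot and the scene stay as the last step left them, time stands still between calls to the robot, and variables do not carry over. Pictures are saved under pics/ and viewed, at most 10 in all, crops included, and the job is handed in when it is done.

Besides the shell and the picture viewer there is one more tool, called after "Request:" in YAML: its name, and indented under it one key for each argument. jog_arm: Moves the arm, as the interface text tells. Its arguments: {"type":"object","properties":{"travel":{"type":"array"},"dr":{"type":"array"},"claw":{"type":"array"},"newtons":{"type":"number"}},"required":["travel","dr","claw"]}

```bash
mkdir -p pics; cat > h.py <<'E'
import numpy as np, cv2
from scipy.spatial.transform import Rotation as R
from plant import r
def cam(n):
    c=r.capture(n); return c
def Rot(c):
    a=np.array(c["attitude"],float)
    return a if a.shape==(3,3) else (R.from_euler('xyz',a,degrees=True).as_matrix() if a.size==3 else R.from_quat(a).as_matrix())
def cloud(c):
    z=c["range_z"]; v,u=np.mgrid[0:480,0:640]
    P=np.stack([(u-c["cx"])/c["fx"]*z,-(v-c["cy"])/c["fy"]*z,-z],-1)
    return P@Rot(c).T+np.array(c["position"])
E
python3 - <<'E'
from h import *
ims=[]
for n in("top","side"):
    c=cam(n); cv2.imwrite(f"pics/{n}0.png",c["pixels"][:,:,::-1]); P=cloud(c)
    print(n,c["position"],c["attitude"],c["fx"],[k for k in c])
    np.savez(f"{n}0.npz",P=P,px=c["pixels"],z=c["range_z"])
    for k in("board","leaf","weight","spare_weight","glue_jar","tape_roll","awl","mug"):
        for d in r.regions_of(k,n)[:3]:
            if d["conf"]<.2: continue
            m=d["pixels"]&(c["range_z"]>0); q=P[m]
            if len(q): print(k,round(d["conf"],2),np.round(d["extent"]),np.round(np.median(q,0),3),np.round(np.percentile(q,2,axis=0),3),np.round(np.percentile(q,98,axis=0),3))
    print([ (k,[(np.round(d["at"]),round(d["conf"],2)) for d in r.tip_of(k,n)[:2]]) for k in("leaf_edge","weight","board")])
print(r.get_state())
E
```

```text
top [ 0.26501953 -0.03346076  1.6042294 ] [ 9.87765934e+00  1.29576927e-02 -8.88372555e+01] 603.4704428713577 ['pixels', 'range_z', 'fx', 'fy', 'cx', 'cy', 'position', 'attitude']
board 0.97 [228. 182. 358. 297.] [0.562 0.061 0.01 ] [ 0.429 -0.089 -0.   ] [0.684 0.223 0.113]
board 0.52 [142. 217. 171. 280.] [0.496 0.415 0.022] [ 0.445  0.385 -0.001] [0.605 0.469 0.031]
leaf 0.9 [284. 182. 343. 276.] [0.578 0.013 0.073] [ 0.483 -0.051  0.011] [0.676 0.082 0.117]
weight 0.87 [241. 252. 266. 273.] [0.488 0.16  0.032] [0.461 0.134 0.022] [0.517 0.19  0.058]
weight 0.77 [224. 309. 250. 334.] [0.335 0.202 0.024] [0.307 0.174 0.013] [0.364 0.232 0.051]
weight 0.55 [274. 309. 299. 334.] [0.338 0.076 0.023] [ 0.309  0.047 -0.001] [0.369 0.105 0.049]
spare_weight 0.98 [230. 180. 254. 204.] [0.69  0.203 0.023] [0.664 0.176 0.003] [0.722 0.234 0.051]
glue_jar 0.68 [289. 157. 312. 184.] [0.737 0.043 0.072] [0.717 0.019 0.015] [0.771 0.069 0.081]
tape_roll 0.55 [375. 181. 406. 214.] [ 0.67  -0.201  0.021] [ 0.635 -0.239  0.001] [ 0.719 -0.155  0.029]
awl 0.87 [144. 218. 167. 282.] [0.493 0.412 0.0
[... 1793 characters left out ...]
]), 0.92)])]
{'time_s': 1.2, 'joints': array([ 8.47454054e+01,  2.05471465e+01,  6.80878593e-01,  3.61307474e-04,
       -7.01337299e+01, -1.65047189e+01]), 'qd': array([ 0.07912225, -0.07095038,  0.07237644,  0.10045415,  0.04351179,
       -0.02577482]), 'joint_torque': array([ 8.48835607e-04, -5.82415938e+01,  2.93297142e+01,  7.00258255e+00,
        1.24331127e-02, -1.02306728e-05]), 'tcp_pos': array([0.25026418, 0.62687402, 0.19724528]), 'eef_rot': array([-1.79999901e+02, -3.25200602e-04, -2.17591907e+01]), 'contact_force': array([-0.36154073,  0.42375363,  1.76826889]), 'moment': array([-0.02409349, -0.00646674,  0.01698529]), 'gripper_force': 0.0, 'gripper_width': 0.08734409840126497}
```

View pics/top0.png

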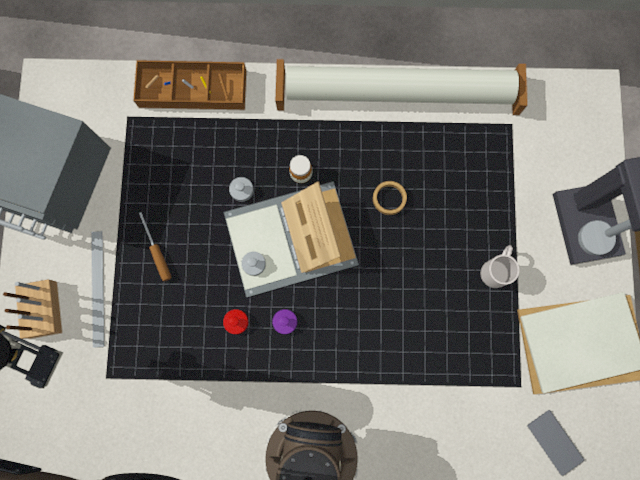

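View pics/side0.png

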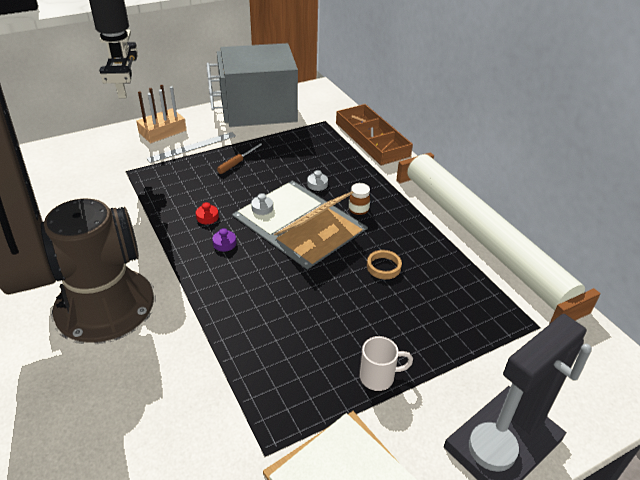

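The top view shows the weight at about (253,263) on the white card. The leaf is half raised around (315,230). The red (235,321) and purple (285,321) weights are decoys and the spare weight is at (241,190). The side view agrees. Next I'll fit the board, leaf and weight precisely.

```bash
python3 - <<'E'
from h import *
for n in("top","side"):
    d=np.load(f"{n}0.npz"); P=d["P"]; px=d["px"].astype(int)
    X,Y,Z=P[...,0],P[...,1],P[...,2]
    roi=(X>.40)&(X<.72)&(Y>-.12)&(Y<.25)&(d["z"]>0)
    hsv=cv2.cvtColor(d["px"],cv2.COLOR_RGB2HSV)
    # non-black low points = board & cards
    m=roi&(Z<.016)&(hsv[...,2]>80)
    k=cv2.morphologyEx(m.astype(np.uint8),cv2.MORPH_OPEN,np.ones((3,3),np.uint8))
    nl,lab,st,_=cv2.connectedComponentsWithStats(k); l=1+np.argmax(st[1:,4]); 
    q=P[(k>0)&(lab==l)]; q=P[k>0] if n=="side" else P[k>0]
    rc=cv2.minAreaRect((q[:,:2]*1000).astype(np.float32)); print(n,"board rect mm",rc, np.round(cv2.boxPoints(rc)))
    w=(np.hypot(X-.489,Y-.161)<.05)
    kn=P[w&(Z>.045)]; di=P[w&(Z>.02)]
    print("knob",kn.mean(0),len(kn),"disc circle",cv2.minEnclosingCircle((di[:,:2]*1000).astype(np.float32)), np.percentile(kn[:,2],95))
    lf=P[roi&(Z>.025)&(np.hypot(X-.489,Y-.161)>.06)&(Y<.12)&(hsv[...,1]>50)&(hsv[...,0]>8)&(hsv[...,0]<28)]
    c=lf.mean(0)
    for _ in range(4):
        u,s,vt=np.linalg.svd(lf-c,full_matrices=False); nn=vt[2]*np.sign(vt[2][2]); lf=lf[abs((lf-c)@nn)<.006]; c=lf.mean(0)
    print("leaf n",nn,"tilt",np.arccos(nn[2]),"yaw of horiz n",np.degrees(np.arctan2(nn[1],nn[0])),"c",c,len(lf),"zmax",np.percentile(lf[:,2],99))
    # hinge line height .0105(+.0025 along n for top): point on hinge
    top=lf[lf[:,2]>np.percentile(lf[:,2],97)]; print("edge mean",top.mean(0))
E
```

```text
top board rect mm ((564.7927856445312, 70.44654846191406), (245.80775451660156, 312.8819885253906), 17.238122940063477) [[ 401.  183.]
 [ 494. -115.]
 [ 729.  -43.]
 [ 636.  256.]]
knob [0.48931675 0.16331517 0.05505047] 67 disc circle ((490.4402160644531, 155.73716735839844), 38.41793441772461) 0.05979324328201738
leaf n [-0.20688908  0.66278932  0.71965771] tilt 0.7674871128541518 yaw of horiz n 107.33570564205328 c [0.58058048 0.00802946 0.07496918] 2639 zmax 0.11893654197117028
edge mean [ 0.58433294 -0.03518337  0.11849306]
side board rect mm ((581.5939331054688, 79.05084991455078), (294.3719482421875, 326.35760498046875), 14.851625442504883) [[ 397.  199.]
 [ 481. -116.]
 [ 766.  -41.]
 [ 682.  275.]]
knob [0.48997367 0.16162204 0.05326348] 51 disc circle ((488.9968566894531, 161.5343017578125), 35.33985137939453) 0.057992349285934885
leaf n [-0.20850533  0.6530335   0.72806097] tilt 0.7553072321565512 yaw of horiz n 107.70762433730671 c [ 0.57209472 -0.00367247  0.08367235] 416 zmax 0.12029757408972504
edge mean [ 0.58373509 -0.03942489  0.12001941]
```

Request:
jog_arm:
  travel:
    - [0.852, 0.765, 0.1]
    - [0.852, 0.765, 0.1]
    - [0.852, 0.765, 0.1]
    - [0.852, 0.765, 0.1]
    - [0.852, 0.765, 0.1]
    - [0.852, 0.765, 0.1]
    - [0.852, 0.765, 0.1]
    - [0.852, 0.765, 0.1]
    - [0.852, 0.765, 0.154]
    - [0.852, 0.765, 0.154]
  dr:
    - [0, 0, 0.1415]
    - [0, 0, 0.1415]
    - [0, 0, 0.1415]
    - [0, 0, 0.1415]
    - [0, 0, 0.1415]
    - [0, 0, 0.1415]
    - [0, 0, 0.1415]
    - [0, 0, 0.1415]
    - [0, 0, 0.1415]
    - [0, 0, 0.1415]
  claw: [0.45, 0.45, 0.45, 0.45, 0.45, 0.45, 0.45, 0.45, 0.45, 0.45]

```text
time_s: 2.45
tcp_pos: [0.5041, 0.1107, 0.119]
eef_rot: [179.9, -0.0, -72.9]
contact_force: [-0.2, 0.6, 0.9]
gripper_width: 0.0399
gripper_force: 0.0
```

Request:
jog_arm:
  travel:
    - [0, 0, 0.04]
    - [0, 0, 0.08]
    - [0, 0, 0.12]
    - [0, 0, 0.15]
    - [0, 0, 0.18]
    - [0, 0, 0.195]
    - [0, 0, 0.204]
    - [0, 0, 0.206]
    - [0, 0, 0.206]
    - [0, 0, 0.206]
  dr:
    - [0, 0, 0]
    - [0, 0, 0]
    - [0, 0, 0]
    - [0, 0, 0]
    - [0, 0, 0]
    - [0, 0, 0]
    - [0, 0, 0]
    - [0, 0, 0]
    - [0, 0, 0]
    - [0, 0, 0]
  claw: [0.45, 0.45, 0.45, 0.45, 0.45, 0.45, 0.45, 0.45, 0.45, 0.45]

```text
time_s: 3.7
tcp_pos: [0.5043, 0.1138, 0.0177]
eef_rot: [-180.0, 0.0, -72.7]
contact_force: [0.1, -1.1, -0.6]
gripper_width: 0.0395
gripper_force: 0.0
```

```bash
python3 - <<'E'
from h import *
print({k:np.round(v,3) for k,v in r.get_state().items()})
a=cam("top")["pixels"][170:310,190:380]; b=cam("side")["pixels"][150:290,190:380]
cv2.imwrite("pics/a1.png",cv2.resize(np.vstack([a,b])[:,:,::-1],None,fx=2.1,fy=2.1,interpolation=cv2.INTER_CUBIC))
E
```

```text
{'time_s': np.float64(3.7), 'joints': array([ 3.4496e+01,  1.6919e+01, -3.1984e+01,  4.0000e-03, -4.1053e+01,
       -1.7198e+01]), 'qd': array([ 0.108,  0.063,  0.045, -0.064, -0.016, -0.011]), 'joint_torque': array([ 3.0000e-03, -4.4348e+01,  2.0479e+01,  4.8890e+00,  1.2000e-02,
       -0.0000e+00]), 'tcp_pos': array([0.504, 0.114, 0.018]), 'eef_rot': array([-1.79957e+02,  1.10000e-02, -7.27000e+01]), 'contact_force': array([ 0.139, -1.079, -0.587]), 'moment': array([ 0.068, -0.003,  0.062]), 'gripper_force': np.float64(0.0), 'gripper_width': np.float64(0.039)}
```

View pics/a1.png

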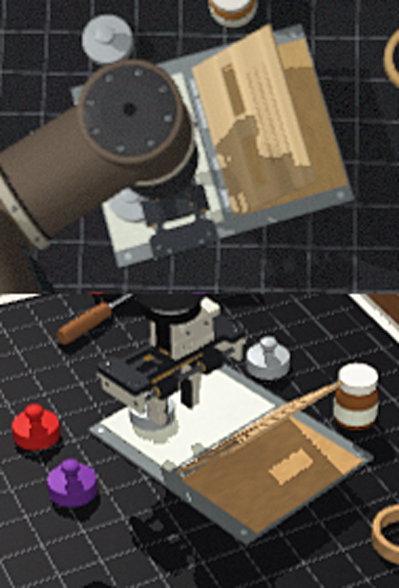

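```bash
cat >> h.py <<'E'
O=np.array([.565,.070]); ex=np.array([.955,.297]); ey=np.array([-.297,.955])
def bw(x,y,z): return np.r_[O+x*ex+y*ey,z]
def bf(P): d=P[...,:2]-O; return np.stack([d@ex,d@ey,P[...,2]],-1)
def proj(c,p):
    q=Rot(c).T@(np.array(p)-c["position"]); return np.array([c["cx"]+c["fx"]*q[0]/-q[2],c["cy"]-c["fy"]*q[1]/-q[2]])
E
python3 - <<'E'
from h import *
c=cam("side"); im=c["pixels"][:,:,::-1].copy(); f=6
im=cv2.resize(im,None,fx=f,fy=f,interpolation=cv2.INTER_CUBIC)
for p,col in [((.504,.114,.018),(0,0,255)),(bw(-.045,.1105,.008),(0,255,0)),(bw(-.045,.0785,.008),(0,255,0)),(bw(-.015,.0695,.018),(255,0,255)),(bw(-.075,.0695,.018),(255,0,255)),(bw(.12,.155,.006),(255,0,0)),(bw(-.12,.155,.006),(255,0,0)),(bw(-.12,-.155,.006),(255,0,0)),(bw(-.1,0,.0105),(255,255,0))]:
    cv2.circle(im,tuple((proj(c,p)*f+f/2).astype(int)),5,col,-1)
cv2.imwrite("pics/a2.png",im[160*f:260*f,220*f:350*f])
E
```

```text
(no output)
```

View pics/a2.png

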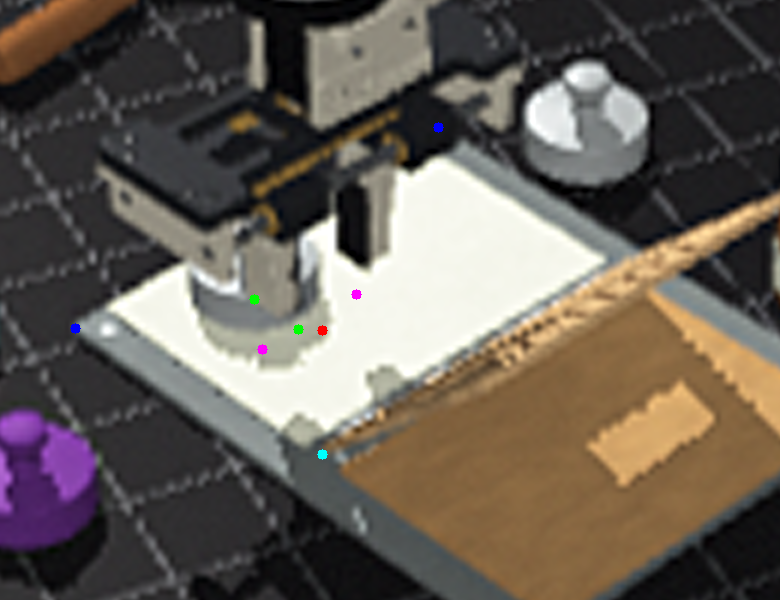

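```bash
python3 - <<'E'
from h import *
c=cam("side"); P=cloud(c); B=bf(P)
print("tcp board",bf(r.get_state()["tcp_pos"]))
for u,v in [(281,203),(281,200),(281,196),(283,198),(266,209),(266,206),(267,203),(256,209),(256,211),(257,213),(258,216),(260,218),(262,221),(284,222)]: print(u,v,np.round(P[v,u],3),np.round(B[v,u],3),c["pixels"][v,u])
E
```

```text
tcp board [-0.0450939   0.0598378   0.01744225]
281 203 [0.529 0.114 0.052] [-0.022  0.052  0.052] [77 77 68]
281 200 [0.53  0.115 0.061] [-0.02   0.054  0.061] [68 66 61]
281 196 [0.526 0.107 0.082] [-0.026  0.047  0.082] [69 67 62]
283 198 [0.534 0.11  0.07 ] [-0.018  0.048  0.07 ] [137 132 118]
266 209 [0.471 0.087 0.069] [-0.084  0.044  0.069] [151 146 130]
266 206 [0.476 0.097 0.071] [-0.077  0.052  0.071] [148 142 129]
267 203 [0.475 0.089 0.088] [-0.08   0.044  0.088] [150 145 131]
256 209 [0.464 0.144 0.031] [-0.074  0.101  0.031] [107 110 112]
256 211 [0.467 0.152 0.017] [-0.069  0.108  0.017] [119 124 125]
257 213 [0.466 0.144 0.016] [-0.072  0.1    0.016] [118 122 123]
258 216 [0.467 0.139 0.009] [-0.073  0.095  0.009] [177 180 161]
260 218 [0.469 0.129 0.008] [-0.074  0.085  0.008] [170 171 153]
262 221 [0.471 0.119 0.003] [-0.075  0.075  0.003] [248 250 239]
284 222 [-0.02  -1.094  1.08 ] [-0.904 -0.938  1.08 ] [172 173 155]
```

```bash
python3 - <<'E'
from h import *
c=cam("side"); P=cloud(c); B=bf(P); px=c["pixels"]
for u in (281,266):
    for v in range(184,226,2): print(u,v,np.round(B[v,u],3),px[v,u])
m=(B[...,0]>-.1)&(B[...,0]<.0)&(B[...,1]>.03)&(B[...,1]<.075)&(B[...,2]>.012)&(B[...,2]<.07)
print(m.sum(),np.histogram(B[m][:,2],bins=np.arange(.012,.07,.006)))
E
```

```text
281 184 [-0.024  0.048  0.121] [58 58 54]
281 186 [-0.04   0.031  0.132] [56 56 60]
281 188 [-0.044  0.026  0.13 ] [68 68 66]
281 190 [-0.021  0.052  0.098] [160 156 139]
281 192 [-0.026  0.046  0.096] [90 88 80]
281 194 [-0.024  0.049  0.086] [88 85 77]
281 196 [-0.017  0.057  0.072] [69 67 62]
281 198 [-0.023  0.051  0.071] [75 73 67]
281 200 [-0.023  0.05   0.065] [69 67 61]
281 202 [-0.023  0.05   0.057] [61 59 54]
281 204 [-0.024  0.05   0.051] [142 143 126]
281 206 [0.003 0.081 0.011] [253 254 245]
281 208 [-0.002  0.076  0.01 ] [247 248 239]
281 210 [-0.005  0.072  0.006] [246 247 237]
281 212 [-0.014  0.062  0.009] [246 247 237]
281 214 [-0.023  0.052  0.013] [246 247 237]
281 216 [-0.026  0.049  0.009] [246 247 237]
281 218 [-0.03   0.044  0.007] [246 247 237]
281 220 [-0.043  0.03   0.015] [248 249 239]
281 222 [-0.044  0.03   0.008] [157 159 141]
281 224 [-0.048  0.025  0.006] [209 213 190]
266 184 [-0.083  0.041  0.155] [21 23 27]
266 186 [-0.091  0.032  0.157] [18 20 24]
266 188 [-0.089  0.035  0.148] [50 40 30]
266 190 [-0.088  0.037  0.14 ] [114  89  44]
266 192 [-0.09
[... 171 characters left out ...]
0.025  0.118] [69 69 62]
266 202 [-0.079  0.049  0.088] [148 142 129]
266 204 [-0.08   0.049  0.081] [145 140 127]
266 206 [-0.082  0.046  0.077] [146 140 128]
266 208 [-0.08   0.049  0.067] [152 148 133]
266 210 [-0.081  0.049  0.061] [130 125 113]
266 212 [-0.083  0.046  0.057] [137 134 123]
266 214 [-0.054  0.082  0.013] [144 145 137]
266 216 [-0.054  0.082  0.005] [177 181 161]
266 218 [-0.064  0.07   0.011] [172 175 156]
266 220 [-0.067  0.067  0.006] [170 172 153]
266 222 [-0.075  0.058  0.009] [252 253 244]
266 224 [-0.078  0.056  0.005] [247 248 239]
140 (array([38,  0,  0,  0,  0,  1, 17, 32, 32]), array([0.012, 0.018, 0.024, 0.03 , 0.036, 0.042, 0.048, 0.054, 0.06 ,
       0.066]))
```

```bash
python3 - <<'E'
from h import *
d=np.load("side0.npz"); P=d["P"]; m=(np.hypot(P[...,0]-.25,P[...,1]-.627)<.09)&(P[...,2]>.05)&(d["z"]>0)
q=P[m]; print(len(q)); 
if len(q): print(np.percentile(q[:,2],[0,1,5,20,50,80]), q[q[:,2]<np.percentile(q[:,2],5)].mean(0))
d=np.load("top0.npz"); P=d["P"]; print(P[5:470:60,::120].shape)
print(r.get_state()["time_s"],r.get_state()["tcp_pos"])
c=cam("top"); P=cloud(c); t=np.array(r.get_state()["tcp_pos"])
m=(np.hypot(P[...,0]-t[0],P[...,1]-t[1])<.13)&(P[...,2]>.06); print(np.histogram(P[m][:,2],bins=np.arange(.06,.6,.03)))
E
```

```text
2400
[0.05015763 0.05316705 0.26020489 0.33335999 0.40583214 0.47360987] [0.25478449 0.60740409 0.18092559]
(8, 6, 3)
3.95 [0.50413587 0.11372209 0.01739738]
(array([ 261,    8,  370,  481,    0,    1,   76,   88,   80,   25,  133,
         93,  489, 1866, 2006,    0,    0,    0]), array([0.06, 0.09, 0.12, 0.15, 0.18, 0.21, 0.24, 0.27, 0.3 , 0.33, 0.36,
       0.39, 0.42, 0.45, 0.48, 0.51, 0.54, 0.57, 0.6 ]))
```

```bash
python3 - <<'E'
from h import *
d=np.load("side0.npz"); P=d["P"]; m=(np.hypot(P[...,0]-.25,P[...,1]-.627)<.08)&(P[...,2]>.12)&(d["z"]>0)
print(np.histogram(P[m][:,2],bins=np.arange(.12,.36,.01)))
from scipy.spatial.transform import Rotation as R
for v in range(60,104,3):
  print(v,[f"{P[v,u][2]:.3f}" for u in range(100,140,3)])
E
```

```text
(array([  0,   0,   0,   0,   0,   0,   0,   0,   0,   0,   2,  25,  27,
        25,  28,  22,  19,  10,  47,  64,  42, 176,  81]), array([0.12, 0.13, 0.14, 0.15, 0.16, 0.17, 0.18, 0.19, 0.2 , 0.21, 0.22,
       0.23, 0.24, 0.25, 0.26, 0.27, 0.28, 0.29, 0.3 , 0.31, 0.32, 0.33,
       0.34, 0.35]))
60 ['-0.020', '-0.024', '-0.033', '0.338', '0.332', '0.334', '0.333', '0.333', '0.341', '0.324', '0.309', '0.301', '-0.047', '-0.056']
63 ['-0.037', '-0.044', '-0.047', '0.336', '0.309', '0.320', '0.321', '0.322', '0.336', '0.293', '0.314', '-0.061', '-0.071', '-0.068']
66 ['-0.050', '-0.052', '0.337', '0.339', '0.336', '0.335', '0.336', '0.334', '0.338', '0.337', '0.309', '-0.077', '-0.079', '-0.086']
69 ['0.337', '0.338', '0.337', '0.336', '0.336', '0.339', '0.333', '0.335', '0.337', '0.338', '0.317', '-0.093', '-0.096', '-0.093']
72 ['0.333', '0.333', '0.333', '0.333', '0.332', '0.329', '0.333', '0.329', '0.328', '0.329', '0.316', '-0.106', '-0.113', '-0.112']
75 ['0.321', '0.323', '0.320', '0.322', '0.320', '0.321', '0.318', '0.323', '0.319', '0.319', '0.305', '-0.117', '-0.124', '-0.13
[... 562 characters left out ...]
156', '-0.162', '-0.162', '-0.170', '-0.169', '-0.174', '0.262', '0.258', '0.257', '-0.182', '-0.194', '-0.177', '-0.191', '-0.198']
93 ['-0.174', '-0.176', '-0.180', '-0.181', '-0.187', '-0.187', '0.248', '0.249', '0.247', '-0.198', '-0.201', '-0.205', '-0.208', '0.159']
96 ['-0.189', '-0.190', '-0.187', '-0.198', '-0.201', '-0.193', '0.239', '0.236', '0.237', '-0.213', '-0.214', '-0.215', '-0.218', '0.151']
99 ['-0.195', '-0.205', '-0.198', '-0.211', '-0.213', '-0.219', '-0.210', '-0.229', '-0.222', '-0.230', '-0.227', '-0.236', '-0.241', '0.139']
102 ['-0.212', '-0.225', '-0.214', '-0.223', '-0.227', '-0.223', '-0.231', '-0.239', '-0.227', '-0.252', '-0.250', '-0.235', '-0.255', '-0.258']
```

The reported TCP is at z = 0.018, but in the side view the fingertips sit at about 0.05. The horizontal position agrees, and the start picture shows the same 33 mm gap. I'll make a short push and check the force to see which height is right.

Request:
jog_arm:
  travel:
    - [-0.01, 0, 0]
    - [-0.02, 0, 0]
    - [-0.026, 0, 0]
    - [-0.032, 0, 0]
    - [-0.036, 0, 0]
    - [-0.04, 0, 0]
    - [-0.044, 0, 0]
    - [-0.048, 0, 0]
    - [-0.05, 0, 0]
    - [-0.05, 0, 0]
  dr:
    - [0, 0, 0]
    - [0, 0, 0]
    - [0, 0, 0]
    - [0, 0, 0]
    - [0, 0, 0]
    - [0, 0, 0]
    - [0, 0, 0]
    - [0, 0, 0]
    - [0, 0, 0]
    - [0, 0, 0]
  claw: [0.45, 0.45, 0.45, 0.45, 0.45, 0.45, 0.45, 0.45, 0.45, 0.45]

```text
time_s: 5.25
tcp_pos: [0.4966, 0.1376, 0.0173]
eef_rot: [-180.0, 0.0, -72.7]
contact_force: [0.3, -0.3, 0.4]
gripper_width: 0.0395
gripper_force: 0.0
```

```bash
cat >> h.py <<'E'
def weight():
    for n in("side","top"):
        c=cam(n); P=cloud(c); B=bf(P); px=c["pixels"].astype(int)
        for d in r.regions_of("weight",n)[:4]:
            q=B[d["pixels"]]; md=np.median(q,0)
            if abs(md[0]+.045)<.04 and md[1]>.05 and md[1]<.26: print(n,round(d["conf"],2),"med",np.round(md,3),"p2",np.round(np.percentile(q,3,axis=0),3),"p98",np.round(np.percentile(q,97,axis=0),3))
E
python3 - <<'E'
from h import *
s=r.get_state(); print(bf(s["tcp_pos"]),s["contact_force"]); weight()
E
```

```text
[-0.04519449  0.0848739   0.01726069] [ 0.27132987 -0.32927918  0.38810036]
side 0.82 med [-0.055  0.095  0.028] p2 [-0.077  0.078  0.01 ] p98 [-0.02   0.126  0.051]
```

Request:
jog_arm:
  travel:
    - [0.03, 0, 0]
    - [0.06, 0, 0]
    - [0.06, 0, 0]
    - [0.06, 0, 0.02]
    - [0.06, 0, 0.035]
    - [0.06, 0, 0.045]
    - [0.06, 0, 0.052]
    - [0.06, 0, 0.058]
    - [0.06, 0, 0.062]
    - [0.06, 0, 0.062]
  dr:
    - [0, 0, 0]
    - [0, 0, 0]
    - [0, 0, 0]
    - [0, 0, 0]
    - [0, 0, 0]
    - [0, 0, 0]
    - [0, 0, 0]
    - [0, 0, 0]
    - [0, 0, 0]
    - [0, 0, 0]
  claw: [0.45, 0.45, 0.45, 0.45, 0.45, 0.45, 0.45, 0.45, 0.45, 0.45]

```text
time_s: 6.7
tcp_pos: [0.5056, 0.1089, -0.0138]
eef_rot: [180.0, -0.0, -72.7]
contact_force: [-0.6, -0.9, -0.4]
gripper_width: 0.0394
gripper_force: 0.0
```

```bash
python3 - <<'E'
from h import *
s=r.get_state(); print(bf(s["tcp_pos"]),s["contact_force"])
c=cam("side"); P=cloud(c); B=bf(P)
m=(B[...,0]>-.1)&(B[...,0]<.0)&(B[...,1]>.025)&(B[...,1]<.065)&(B[...,2]>.01)&(B[...,2]<.09)
m&=c["pixels"].max(2)<165
q=B[m]; print(np.histogram(q[:,2],bins=np.arange(.01,.09,.005)), q[q[:,2]<.03])
f=6; im=cv2.resize(c["pixels"][:,:,::-1],None,fx=f,fy=f,interpolation=cv2.INTER_CUBIC)
cv2.imwrite("pics/a3.png",im[160*f:260*f,220*f:350*f])
E
```

```text
[-0.04520199  0.05483446 -0.01378175] [-0.61463438 -0.90964571 -0.38563262]
(array([ 1,  6, 14, 24, 24, 17, 26, 25, 19, 20, 16, 14,  9,  5,  6]), array([0.01 , 0.015, 0.02 , 0.025, 0.03 , 0.035, 0.04 , 0.045, 0.05 ,
       0.055, 0.06 , 0.065, 0.07 , 0.075, 0.08 , 0.085])) [[-0.0266342   0.06029357  0.02831167]
 [-0.02345944  0.06402576  0.0207699 ]
 [-0.02573998  0.05710373  0.02600169]
 [-0.02681797  0.05158042  0.02976945]
 [-0.01678825  0.04568645  0.02765746]
 [-0.01371294  0.04482799  0.02646426]
 [-0.02408252  0.06343754  0.0177746 ]
 [-0.02671534  0.05611251  0.02345083]
 [-0.02823561  0.05008835  0.02776395]
 [-0.02480897  0.04965515  0.02612762]
 [-0.02435799  0.04588045  0.02805755]
 [-0.02333204  0.04276116  0.02929276]
 [-0.02003174  0.0421729   0.02781546]
 [-0.03016504  0.05231765  0.0238876 ]
 [-0.03003518  0.04816536  0.02622007]
 [-0.02343867  0.05129557  0.02076346]
 [-0.02762482  0.04232144  0.02827214]
 [-0.02261556  0.04364742  0.02473706]
 [-0.02805846  0.04620721  0.0226073 ]
 [-0.02512694  0.04521007  0.02156135]
 [-0.02645411  0.04811113  0.01693996]
 [-0.02
[... 229 characters left out ...]
-0.06808824  0.04391772  0.02812114]
 [-0.08321762  0.06095519  0.02295573]
 [-0.07997575  0.06047876  0.02140226]
 [-0.08242382  0.05312611  0.02714774]
 [-0.08253608  0.04862553  0.02987953]
 [-0.07511855  0.04444526  0.02815717]
 [-0.0709231   0.04507431  0.02540826]
 [-0.06680436  0.04559027  0.02276985]
 [-0.08251594  0.05321928  0.023512  ]
 [-0.08147235  0.05010024  0.0247743 ]
 [-0.08038008  0.04704936  0.02596839]
 [-0.08150237  0.04137143  0.02998381]
 [-0.07646133  0.0430312   0.02613153]
 [-0.06884523  0.04769763  0.01902723]
 [-0.06534512  0.04746985  0.01717353]
 [-0.07793102  0.05016949  0.01907433]
 [-0.0804274   0.04283511  0.02487578]
 [-0.08435222  0.05182566  0.01077573]]
```

View pics/a3.png

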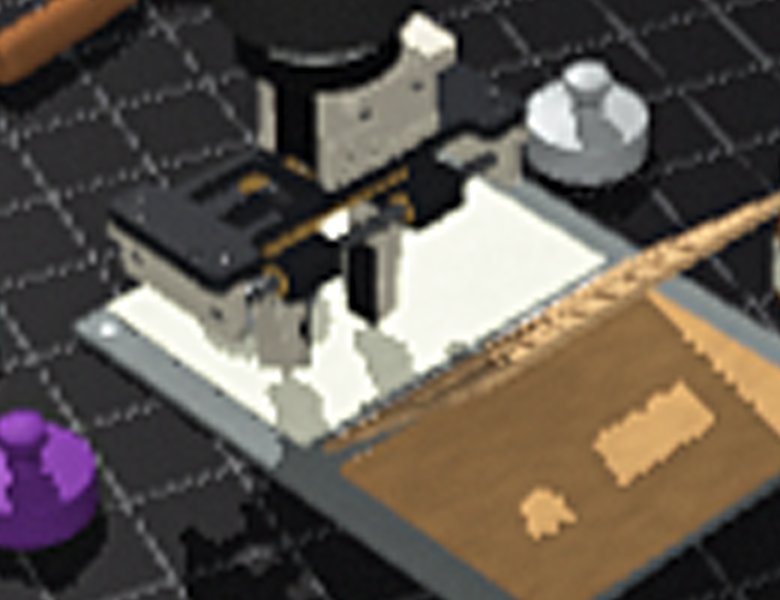

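Fingertips are now near the card, seen at (285,365) and (370,320), with the true tip about 31 mm above the reported z. I'll push from here.

Request:
jog_arm:
  travel:
    - [-0.02, 0, 0]
    - [-0.035, 0, 0]
    - [-0.047, 0, 0]
    - [-0.059, 0, 0]
    - [-0.071, 0, 0]
    - [-0.083, 0, 0]
    - [-0.095, 0, 0]
    - [-0.107, 0, 0]
    - [-0.119, 0, 0]
    - [-0.13, 0, 0]
  dr:
    - [0, 0, 0]
    - [0, 0, 0]
    - [0, 0, 0]
    - [0, 0, 0]
    - [0, 0, 0]
    - [0, 0, 0]
    - [0, 0, 0]
    - [0, 0, 0]
    - [0, 0, 0]
    - [0, 0, 0]
  claw: [0.45, 0.45, 0.45, 0.45, 0.45, 0.45, 0.45, 0.45, 0.45, 0.45]

```text
time_s: 8.0
tcp_pos: [0.4861, 0.1713, -0.0137]
eef_rot: [180.0, -0.0, -72.7]
contact_force: [1.8, -5.1, 3.9]
gripper_width: 0.0395
gripper_force: 2.4
```

```bash
python3 - <<'E'
from h import *
s=r.get_state(); print(bf(s["tcp_pos"]),s["contact_force"]); weight()
E
```

```text
[-0.04527169  0.120127   -0.01370885] [ 1.81698439 -5.05493544  3.93973658]
side 0.57 med [-0.046  0.127  0.028] p2 [-0.129  0.079  0.011] p98 [-0.026  0.148  0.089]
top 0.46 med [-0.06   0.174  0.031] p2 [-0.108  0.139  0.026] p98 [-0.05   0.18   0.288]
```

Request:
jog_arm:
  travel:
    - [-0.012, 0, 0]
    - [-0.024, 0, 0]
    - [-0.036, 0, 0]
    - [-0.048, 0, 0]
    - [-0.06, 0, 0]
    - [-0.072, 0, 0]
    - [-0.084, 0, 0]
    - [-0.095, 0, 0]
    - [-0.104, 0, 0]
    - [-0.11, 0, 0]
  dr:
    - [0, 0, 0]
    - [0, 0, 0]
    - [0, 0, 0]
    - [0, 0, 0]
    - [0, 0, 0]
    - [0, 0, 0]
    - [0, 0, 0]
    - [0, 0, 0]
    - [0, 0, 0]
    - [0, 0, 0]
  claw: [0.45, 0.45, 0.45, 0.45, 0.45, 0.45, 0.45, 0.45, 0.45, 0.45]

```text
time_s: 9.45
tcp_pos: [0.4698, 0.2237, -0.0137]
eef_rot: [-180.0, -0.0, -72.7]
contact_force: [0.7, -3.0, 0.3]
gripper_width: 0.0392
gripper_force: 2.0
```

```bash
python3 - <<'E'
from h import *
s=r.get_state(); print(bf(s["tcp_pos"]),s["contact_force"]); weight()
E
```

```text
[-0.04524727  0.17509092 -0.01370882] [ 0.67919956 -2.95626703  0.33995733]
side 0.63 med [-0.049  0.187  0.02 ] p2 [-0.123  0.136 -0.001] p98 [-0.022  0.212  0.088]
```

Request:
jog_arm:
  travel:
    - [0.03, 0, 0]
    - [0.07, 0, 0]
    - [0.08, 0, -0.03]
    - [0.08, 0, -0.13]
    - [0.08, 0, -0.23]
    - [0.08, 0, -0.32]
    - [0.18, -0.03, -0.32]
    - [0.3, -0.06, -0.32]
    - [0.42, -0.09, -0.32]
    - [0.54, -0.09, -0.32]
  dr:
    - [0, 0, 0]
    - [0, 0, 0]
    - [0, 0, 0]
    - [0, 0, 0]
    - [0, 0, 0]
    - [0, 0, 0]
    - [0, 0, 0]
    - [0, 0, 0]
    - [0, 0, 0]
    - [0, 0, 0]
  claw: [0.45, 0.45, 0.45, 0.45, 0.45, 0, 0, 0, 0, 0]

```text
time_s: 10.9
tcp_pos: [0.5945, -0.0232, 0.1473]
eef_rot: [-179.9, -0.0, -72.7]
contact_force: [0.9, 0.7, -0.3]
gripper_width: 0.0009
gripper_force: 0.0
```

```bash
python3 - <<'E'
from h import *
s=r.get_state(); print(bf(s["tcp_pos"]),s["contact_force"]); weight()
out=[]
for n in("top","side"):
    c=cam(n); p=proj(c,bw(0,.1,0)).astype(int); a=c["pixels"][p[1]-75:p[1]+75,p[0]-100:p[0]+100,::-1]; out.append(cv2.resize(a,None,fx=3,fy=3,interpolation=cv2.INTER_CUBIC)[:, :]); print(p)
cv2.imwrite("pics/b1.png",cv2.resize(np.vstack(out),None,fx=.65,fy=.65))
E
```

```text
[ 0.00047186 -0.09777256  0.14732947] [ 0.94551316  0.69899176 -0.34040631]
side 0.76 med [-0.054  0.199  0.023] p2 [-0.078  0.177  0.004] p98 [-0.022  0.234  0.048]
[254 247]
[275 206]
```

View pics/b1.png

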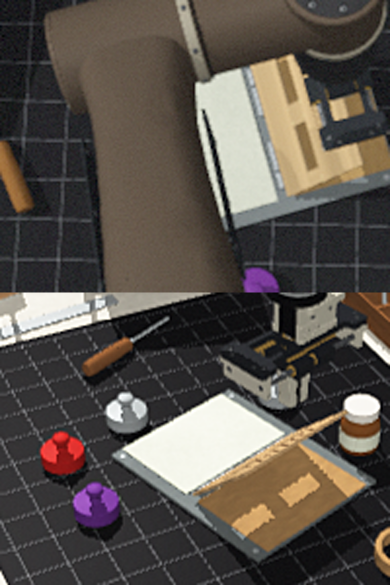

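The side view shows the weight upright on the table at (127,412), clear of the board's edge, and the other things unmoved. Next is the leaf.

Request:
jog_arm:
  travel:
    - [0.06, 0, 0]
    - [0.11, 0, 0]
    - [0.11, 0, 0]
    - [0.11, 0, 0.06]
    - [0.11, 0, 0.12]
    - [0.11, 0, 0.16]
    - [0.11, 0, 0.166]
    - [0.09, 0, 0.166]
    - [0.07, 0, 0.166]
    - [0.06, 0, 0.166]
  dr:
    - [0, 0, 0]
    - [0, 0, 0]
    - [0, 0, 0]
    - [0, 0, 0]
    - [0, 0, 0]
    - [0, 0, 0]
    - [0, 0, 0]
    - [0, 0, 0]
    - [0, 0, 0]
    - [0, 0, 0]
  claw: [0, 0, 0, 0, 0, 0, 0, 0, 0, 0]

```text
time_s: 12.45
tcp_pos: [0.6023, -0.0484, 0.0643]
eef_rot: [-179.9, -0.0, -72.6]
contact_force: [0.0, -0.3, -0.2]
gripper_width: 0.0007
gripper_force: 0.0
```

```bash
python3 - <<'E'
from h import *
s=r.get_state(); print(bf(s["tcp_pos"]),s["contact_force"])
# commanded now y=-.125, z_true=.095
y0,z0=-.125,.095
for t in list(np.linspace(.76,1.57,14))+list(np.linspace(1.57,3.14,24))[1:]:
    if t<1.5708: y,z=-.15*np.cos(t)-.0115,.0105+.15*np.sin(t)-.018
    else: y,z=-.13*np.cos(t)-.0025*np.sin(t)-.0095,.0105+.13*np.sin(t)-.0025*np.cos(t)
    print(round(t,2),"y,z",round(y,4),round(z,4)," share x",round(-(y-y0)/.5,3)," z",round(-(z-z0)/.5,3))
out=[]
c=cam("side"); cv2.imwrite("pics/c1.png",cv2.resize(c["pixels"][150:260,220:380,::-1],None,fx=4,fy=4,interpolation=cv2.INTER_CUBIC))
E
```

```text
[ 0.00046442 -0.12418091  0.06425243] [ 0.00493153 -0.29360521 -0.18836541]
0.76 y,z -0.1202 0.0958  share x -0.01  z -0.002
0.82 y,z -0.1136 0.1024  share x -0.023  z -0.015
0.88 y,z -0.1065 0.1086  share x -0.037  z -0.027
0.95 y,z -0.0991 0.1142  share x -0.052  z -0.038
1.01 y,z -0.0914 0.1195  share x -0.067  z -0.049
1.07 y,z -0.0833 0.1242  share x -0.083  z -0.058
1.13 y,z -0.075 0.1284  share x -0.1  z -0.067
1.2 y,z -0.0664 0.1321  share x -0.117  z -0.074
1.26 y,z -0.0576 0.1352  share x -0.135  z -0.08
1.32 y,z -0.0486 0.1378  share x -0.153  z -0.086
1.38 y,z -0.0395 0.1399  share x -0.171  z -0.09
1.45 y,z -0.0303 0.1413  share x -0.189  z -0.093
1.51 y,z -0.021 0.1422  share x -0.208  z -0.094
1.57 y,z -0.0116 0.1425  share x -0.227  z -0.095
1.64 y,z -0.0032 0.1404  share x -0.244  z -0.091
1.71 y,z 0.0056 0.1396  share x -0.261  z -0.089
1.77 y,z 0.0144 0.1383  share x -0.279  z -0.087
1.84 y,z 0.023 0.1364  share x -0.296  z -0.083
1.91 y,z 0.0316 0.1339  share x -0.313  z -0.078
1.98 y,z 0.0399 0.1308  share x -0.33  z -0.072
2.05 y,z 0.048 0.1271  share x -0.346  z -0.064
2.12 y,z 0.0558 0.1229  share x -0.362  z -0.056
2.18 y,z 0.0633 0.1182  share x -0.377  z -0.046
2.25 y,z 0.0705 0.113  share x -0.391  z -0.036
2.32 y,z 0.0773 0.1073  share x -0.405  z -0.025
2.39 y,z 0.0837 0.1012  share x -0.417  z -0.012
2.46 y,z 0.0897 0.0946  share x -0.429  z 0.001
2.53 y,z 0.0952 0.0876  share x -0.44  z 0.015
2.59 y,z 0.1002 0.0803  share x -0.45  z 0.029
2.66 y,z 0.1047 0.0727  share x -0.459  z 0.045
2.73 y,z 0.1087 0.0647  share x -0.467  z 0.061
2.8 y,z 0.1121 0.0566  share x -0.474  z 0.077
2.87 y,z 0.115 0.0482  share x -0.48  z 0.094
2.94 y,z 0.1172 0.0396  share x -0.484  z 0.111
3.0 y,z 0.1189 0.0309  share x -0.488  z 0.128
3.07 y,z 0.12 0.0221  share x -0.49  z 0.146
3.14 y,z 0.1205 0.0132  share x -0.491  z 0.164
```

View pics/c1.png

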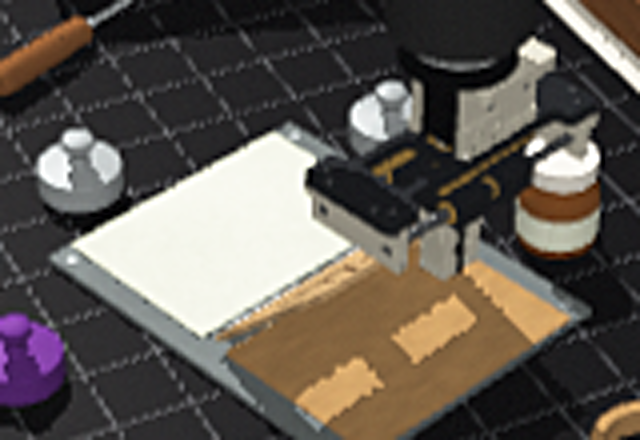

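Closed fingertips at (445,260) are just in front of the leaf's free edge and under it; I'll follow the arc.

Request:
jog_arm:
  travel:
    - [-0.01, 0, -0.002]
    - [-0.023, 0, -0.015]
    - [-0.037, 0, -0.027]
    - [-0.052, 0, -0.038]
    - [-0.067, 0, -0.049]
    - [-0.083, 0, -0.058]
    - [-0.1, 0, -0.067]
    - [-0.117, 0, -0.074]
    - [-0.135, 0, -0.08]
    - [-0.153, 0, -0.086]
  dr:
    - [0, 0, 0]
    - [0, 0, 0]
    - [0, 0, 0]
    - [0, 0, 0]
    - [0, 0, 0]
    - [0, 0, 0]
    - [0, 0, 0]
    - [0, 0, 0]
    - [0, 0, 0]
    - [0, 0, 0]
  claw: [0, 0, 0, 0, 0, 0, 0, 0, 0, 0]

```text
time_s: 13.75
tcp_pos: [0.579, 0.0243, 0.1062]
eef_rot: [180.0, 0.0, -72.7]
contact_force: [1.1, -1.1, -0.9]
gripper_width: 0.0008
gripper_force: 0.6
```

```bash
cat >> h.py <<'E'
def leaf():
    c=cam("side"); B=bf(cloud(c))
    for d in r.regions_of("leaf","side")[:2]:
        q=B[d["pixels"]]; q=q[(abs(q[:,0])<.12)&(abs(q[:,1])<.17)]
        if len(q): print("leaf",round(d["conf"],2),"p2",np.round(np.percentile(q,2,axis=0),3),"p98",np.round(np.percentile(q,98,axis=0),3),"med",np.round(np.median(q,0),3))
E
python3 - <<'E'
from h import *
s=r.get_state(); print(bf(s["tcp_pos"]),s["contact_force"]); leaf()
E
```

```text
[-0.00020798 -0.04782232  0.10619634] [ 1.06256843 -1.10130867 -0.88928142]
leaf 0.79 p2 [-0.1   -0.038  0.015] p98 [ 0.095 -0.002  0.157] med [-0.018 -0.02   0.087]
```

Request:
jog_arm:
  travel:
    - [-0.018, 0, -0.004]
    - [-0.036, 0, -0.007]
    - [-0.055, 0, -0.008]
    - [-0.074, 0, -0.007]
    - [-0.091, 0, -0.005]
    - [-0.11, 0, -0.003]
    - [-0.135, 0, 0.001]
    - [-0.16, 0, 0.008]
    - [-0.185, 0, 0.018]
    - [-0.209, 0, 0.03]
  dr:
    - [0, 0, 0]
    - [0, 0, 0]
    - [0, 0, 0]
    - [0, 0, 0]
    - [0, 0, 0]
    - [0, 0, 0]
    - [0, 0, 0]
    - [0, 0, 0]
    - [0, 0, 0]
    - [0, 0, 0]
  claw: [0, 0, 0, 0, 0, 0, 0, 0, 0, 0]

```text
time_s: 15.1
tcp_pos: [0.5479, 0.1241, 0.0908]
eef_rot: [180.0, 0.0, -72.7]
contact_force: [0.8, -1.3, 0.0]
gripper_width: 0.0005
gripper_force: 0.6
```

```bash
python3 - <<'E'
from h import *
s=r.get_state(); print(bf(s["tcp_pos"]),s["contact_force"]); leaf()
E
```

```text
[-0.00029585  0.0567797   0.09075722] [ 0.78158521 -1.30833077  0.04908762]
leaf 0.71 p2 [-0.099 -0.001  0.011] p98 [0.095 0.077 0.138] med [-0.011  0.04   0.079]
```

Request:
jog_arm:
  travel:
    - [-0.015, 0, 0.01]
    - [-0.029, 0, 0.02]
    - [-0.043, 0, 0.031]
    - [-0.055, 0, 0.044]
    - [-0.067, 0, 0.057]
    - [-0.078, 0, 0.071]
    - [-0.088, 0, 0.085]
    - [-0.097, 0, 0.101]
    - [-0.105, 0, 0.117]
    - [-0.112, 0, 0.133]
  dr:
    - [0, 0, 0]
    - [0, 0, 0]
    - [0, 0, 0]
    - [0, 0, 0]
    - [0, 0, 0]
    - [0, 0, 0]
    - [0, 0, 0]
    - [0, 0, 0]
    - [0, 0, 0]
    - [0, 0, 0]
  claw: [0, 0, 0, 0, 0, 0, 0, 0, 0, 0]

```text
time_s: 16.45
tcp_pos: [0.5316, 0.1769, 0.0242]
eef_rot: [-180.0, -0.0, -72.7]
contact_force: [0.5, -1.4, 0.2]
gripper_width: 0.0005
gripper_force: 0.4
```

Request:
jog_arm:
  travel:
    - [-0.006, 0, 0.017]
    - [-0.01, 0, 0.034]
    - [-0.014, 0, 0.051]
    - [-0.016, 0, 0.067]
    - [-0.017, 0, 0.078]
    - [-0.017, 0, 0.085]
    - [-0.017, 0, 0.088]
    - [-0.017, 0, 0.09]
    - [-0.017, 0, 0.092]
    - [-0.017, 0, 0.092]
  dr:
    - [0, 0, 0]
    - [0, 0, 0]
    - [0, 0, 0]
    - [0, 0, 0]
    - [0, 0, 0]
    - [0, 0, 0]
    - [0, 0, 0]
    - [0, 0, 0]
    - [0, 0, 0]
    - [0, 0, 0]
  claw: [0, 0, 0, 0, 0, 0, 0, 0, 0, 0]

```text
time_s: 17.7
tcp_pos: [0.5293, 0.185, -0.0168]
eef_rot: [-179.9, -0.0, -72.6]
contact_force: [-17.6, -2.3, 47.5]
gripper_width: 0.0001
gripper_force: 23.7
```

```bash
python3 - <<'E'
from h import *
s=r.get_state(); print(bf(s["tcp_pos"]),s["contact_force"],s["moment"]); leaf()
E
```

```text
[ 4.57750319e-05  1.20397470e-01 -1.68360767e-02] [-17.5908825   -2.29643601  47.46162077] [-0.96744723  6.37155826 -0.0341984 ]
leaf 0.62 p2 [-0.1   -0.002  0.006] p98 [0.099 0.147 0.019] med [-0.013  0.072  0.013]
```

Pressed flat (47 N at the tip). Now lifting away.

Request:
jog_arm:
  travel:
    - [0, 0, -0.01]
    - [0, 0, -0.03]
    - [0, 0, -0.08]
    - [0, 0, -0.18]
    - [0, 0, -0.28]
    - [0, 0, -0.38]
    - [0.1, 0, -0.4]
    - [0.2, 0, -0.4]
    - [0.3, 0, -0.4]
    - [0.4, 0, -0.4]
  dr:
    - [0, 0, 0]
    - [0, 0, 0]
    - [0, 0, 0]
    - [0, 0, 0]
    - [0, 0, 0]
    - [0, 0, 0]
    - [0, 0, 0]
    - [0, 0, 0]
    - [0, 0, 0]
    - [0, 0, 0]
  claw: [0, 0, 0, 0, 0, 0, 0, 0, 0, 0]

```text
time_s: 19.05
tcp_pos: [0.5889, -0.0076, 0.1789]
eef_rot: [-180.0, 0.0, -72.7]
contact_force: [-0.0, 1.6, -0.1]
gripper_width: -0.0
gripper_force: 0.0
```

```bash
python3 - <<'E'
from h import *
s=r.get_state(); print(bf(s["tcp_pos"]),s["contact_force"]); leaf(); weight()
c=cam("side"); B=bf(cloud(c)); m=(abs(B[...,0])<.09)&(B[...,1]>.02)&(B[...,1]<.145)&(B[...,2]<.05); q=B[m]
print(len(q),np.linalg.lstsq(np.c_[q[:,:2],np.ones(len(q))],q[:,2],rcond=None)[0])
cv2.imwrite("pics/d1.png",cv2.resize(c["pixels"][140:300,190:420,::-1],None,fx=3.4,fy=3.4,interpolation=cv2.INTER_CUBIC))
E
```

```text
[-0.0002591  -0.08118787  0.17887194] [-0.04239099  1.59773586 -0.12184481]
leaf 0.67 p2 [-0.1   -0.002  0.006] p98 [0.094 0.149 0.019] med [-0.009  0.077  0.014]
side 0.91 med [-0.055  0.198  0.023] p2 [-0.078  0.176  0.005] p98 [-0.024  0.232  0.048]
1629 [1.20932804e-05 5.96275099e-03 1.28272753e-02]
```

View pics/d1.png

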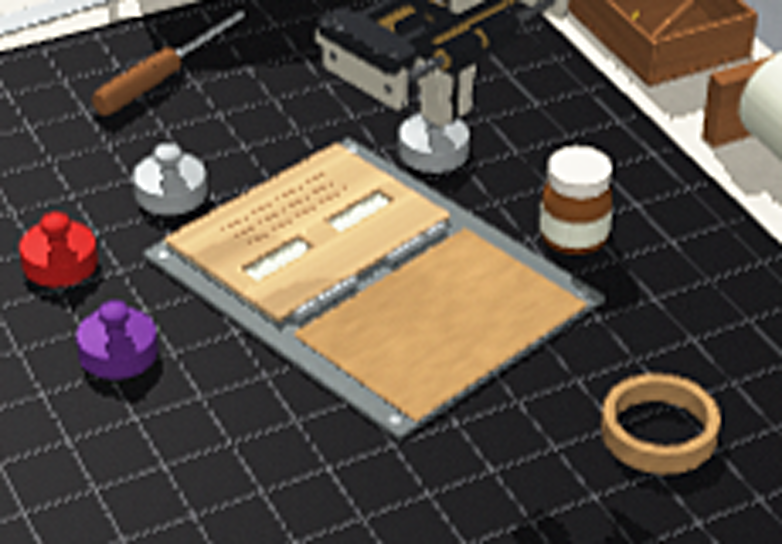

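The leaf lies flat on the white card (slope under 0.01 rad) at about (310,230). The weight stands on the table at (170,180), and the bystanders are in place. I'm handing the job in.

```bash
python3 -c "
from plant import r
print(r.close_job())"
```

```text
the job is handed in; nothing more can be done
None
```

The weight stands upright on the table beside the board, the leaf is pressed flat on the white card, nothing else looked moved in the last picture, and I handed the job in at about 19 s; no verdict was returned.

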